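# Slide the tall bottle into the free rack bay

### The arm

A 7-joint arm with a two-finger parallel gripper is mounted at the origin on the work surface. World frame = base frame: x ahead of the robot, y to its left, z up, the work surface at z = 0. Lengths are in mm, angles in rad, forces in N, time in s.
With the tool pointing down it reaches from about 400 to 900 mm from the base axis. Payload 5.5 kg.
Tool frame: the origin (TCP) lies midway between the tips of the shut fingers; the grasp point (between the pads) lies 19 mm behind it; z points along the fingers, y is the line along which they close (so a half turn about z gives the same grasp; the last joint's range is limited). The gripper opens to 85 mm and grips with 20 to 120 N. Pads are 22 mm wide; open, the fingers measure 114 mm over their backs; the gripper's body (76 mm by 85 mm) begins 54 mm behind the grasp point. The pads swing forward as they close: fully open they stand 13 mm farther back than shut.
Start: joints at [-0.914, 0.501, -0.427, 1.55, 0.221, 1.138, -0.21], TCP at [249.368, 600.263, 231.31] pointing down, gripper open.
Joint ranges: [-2.88, 2.88], [-0.31, 2.03], [-1.54, 1.56], [0.2, 2.42], [-1.41, 4.55], [0.19, 2.02], [-2.57, 2.57]. Speed limits (rad/s): [2.57, 2.57, 3.14, 3.14, 3.14, 3.14, 3.14].

### API

Orientations are given as a unit quaternion [w, x, y, z].
In Python, from plant import bot, imaging, models gives the robot as it stands. The module is installed in compiled form; this text tells all that it offers.
- The arm moves only by the shell command python3 -m pendant 'ROWS' [FORCE]. ROWS is JSON, a list that holds one entry, the list of rows, each a list of 7 numbers: the shift along the world's x, y, z in m, then the turn, a rotation vector about the world's x, y, z in degrees, then the finger opening in m, from 0 to 0.0854. In form: [[[x, y, z, ax, ay, az, fingers], ...]]. A call has exactly 5 rows; each row is the pose to reach, as a shift and turn from the pose commanded when the call began; what a row does not reach only later rows make up. A row lasts 1/8 s, in which the tool goes at most 62.5 mm and 10.7 degrees, less where a joint would pass 70% of its speed; a pose out of reach is approached as far as the arm can. A call with a gripper value outside its range is refused whole. The fingers move at their own pace and stop on an object; FORCE is the grip in N (left out, the last holds). Time passes only in rows, so rows that repeat a pose let the fingers close, or fill a call up. It gives the time, the measured TCP pose, the force, the opening and the grip force at its end, in the units of the state.
- bot.observe(): the state, without advancing time (a new reading comes with each control period).
- imaging.get_image(name): name is "scene" or "top" or "wrist"; returns the picture (400x640x3 uint8, red, green, blue); there is no depth.
- imaging.camera_params(name): a dict with "intrinsics" (3x3 intrinsics, pixels), "k1" (the pictures are not rectified: a ray, as slopes to the right and down, at radius r is drawn at 1 + k1 r^2 times it, then the intrinsics apply), "rvec" (rotation vector, rad) and "tvec" (3), from world to camera coordinates, as OpenCV has them. Camera axes: x right, y down, z forward; pixel columns grow to the right and rows downward; lengths in mm; the calibration is good to about 2 mm. A picture is of the moment at which its call begins: read the wrist's pose just before it. camera_params takes no time and is no camera call; for the wrist camera it gives the pose at the moment of the call.
- bot.close_job(): hands the job in; it is judged then, once.
Trained networks look in the newest picture that a camera, given by its name, has taken for a name from the list of things; names that differ only in an ending like _2 or _b are one class to them, and where a whole thing is asked for, a point or a joint stands for the part that bears it (a point fixed in the world has none). Each returns a list of dicts, best first, with "score" (0 to 1); they miss things now and then, are a little off and sometimes report something else, mostly with a low value. They report only what shows in the picture. A call takes as long as a camera call. They do not tell look-alikes from the thing itself.
- models.look_for(camera, thing): "bbox" ([left, top, right, bottom] in pixels, round what is visible of it).
- models.silhouettes(camera, thing): "pixels" (400x640 bool, what is visible of it) and "bbox" ([left, top, right, bottom] in pixels, round what is visible of it).
The state is a dict: "time_s": time; "qpos": joint angles; "joint_vel": joint speeds; "joint_efforts": joint torques, N m; "tcp_pos": TCP position; "orientation": TCP orientation; "wrist_force": force on the tool from outside, world axes, zero at the start; "ft_torque": the same for the moment, N m; "finger_gap": finger opening in mm; "grip_force": force on a finger pad.
Only numpy, scipy, OpenCV 4.12 (cv2) and the standard library are available. Lean on these libraries where they do the work, as an engineer would, in place of code of your own. Each camera call takes 0.05 s, during which the arm holds its last target. There are 200 camera calls.

### The job

Put the tall bottle away on the watchmaker's bench: push it low on its body, below the raised ring, so that it slides upright along the bench into the free bay of the wooden bottle rack until it is fully home against the back wall. Do not tip it or lift it off the bench and do not touch it above the ring, and leave the jars and everything else where they stand.

Things in the scene. Friction and masses are not known exactly. Their poses are not given: they have to be found in the camera images.
- bottle: Tall round amber bottle, 56 mm in diameter, 210 mm tall, 0.29 to 0.48 kg, black cap 32 mm wide, standing on the bench. A raised ring (1.5 mm proud) runs round it 67 to 73 mm above the bench. Origin: centre of its underside; z up its axis. Friction on the bench 0.5 to 0.72: it slides when pushed at 30 mm height or lower, tips when pushed high up.
- bottle_top: The same bottle's upper part, above the ring (rigid with it): paper label, shoulder, neck and cap. Origin on the bottle's axis, 72 mm above its underside. It must not be touched by the robot.
- rack: Low wooden rack fixed to the bench: back wall and four dividers 40 mm high form three floorless bays at y = -90, 0, +90 mm, each 68 mm wide, open to the robot's right. Origin on the bench at the middle bay's home centre; x points straight into the bays. Dividers: 22 mm thick, round-ended, from x = -15 mm to the back wall, whose face is at x = +30 mm (2 mm behind a bottle centred on home).
- bay_mark: Flat round cork mark, 52 mm in diameter, flush with the bench (it cannot be felt), in the one free bay. Origin: home centre of the free bay; x points straight into the bay, as the rack's x.
- jar_a: The first of two squat amber jars, 54 mm in diameter, 78 mm tall, standing in the other two bays of the rack. Bystander. Origin: centre of its underside.
- jar_b: The second of two squat amber jars, 54 mm in diameter, 78 mm tall, standing in the other two bays of the rack. Bystander. Origin: centre of its underside.
- hammer: Small hammer 220 mm long lying on the bench to the robot's right. Bystander. Origin under its middle.
- loupe: Black watchmaker's eyeglass, 38 mm wide, 34 mm tall, near the robot. Bystander. Origin: centre of its underside.
- case_block: Round aluminium block, 60 mm in diameter, 28 mm tall, on the far side. Bystander. Origin: centre of its underside.
- parts_tin: Flat round tin, 68 mm in diameter, 30 mm tall, on the far right. Bystander. Origin: centre of its underside.
- strap_box: Small cardboard box 70 x 110 x 40 mm, on the left. Bystander. Origin: centre of its underside.
There are look-alikes about, which are no part of the job. Leave any blue look-alike of the bottle alone.

How it is judged (in metres and radians):
At the end, for the whole second after the job is handed in: The bottle stands upright and at rest on the bench in the free bay, its centre within 6 mm of the home centre along the bay (so no more than 8 mm short of the back wall) and within 9 mm across it (x of bottle in the frame of bay_mark between -0.006 and 0.006 m and y of bottle in the frame of bay_mark between -0.009 and 0.009 m and angle between bottle's own z axis and vertical below 0.05 rad and height (world z) of bottle below 0.004 m and linear speed of bottle below 0.01 m/s); the robot touches nothing.
It fails at once if the bottle was tipped (leant more than 0.2 rad) (angle between bottle's own z axis and vertical above 0.2 rad).
It fails at once if the bottle was lifted off the bench (height (world z) of bottle above 0.01 m).
It fails at once if the bottle was touched above its ring (contact force between bottle_top and the fingers above 0.5 N or contact force between bottle_top and the arm above 0.5 N).
It fails at once if a jar or another thing on the bench was moved more than 15 mm (distance of any of jar_a, jar_b, hammer, loupe, case_block, parts_tin, strap_box from where it was at the start of the episode above 0.015 m).
It also fails if it takes over 48 s, if anything falls off the work surface, if the arm or the gripper's body presses on something with over 40 N, if the wrist force passes 120 N, or if a joint passes its speed limit or range.

## Working session

There is one attempt and no reset: what is moved stays moved. The work goes in short steps, Python scripts to look and compute and a shell command to move; the robot and the scene stay as the last step left them, time stands still between calls to the robot, and variables do not carry over. Pictures are saved under pics/ and viewed, at most 10 in all, crops included, and the job is handed in when it is done.

```bash
mkdir -p pics; cat > h.py <<'E'
import numpy as np, cv2
from plant import bot, imaging, models
def ray(c,px):
    p=imaging.camera_params(c); K=np.array(p["intrinsics"],float); R=cv2.Rodrigues(np.array(p["rvec"],float))[0]; t=np.array(p["tvec"],float).ravel()
    d=cv2.undistortPoints(np.array([[px]],float),K,np.array([p["k1"],0,0,0.]))[0,0]
    return -R.T@t, R.T@np.array([d[0],d[1],1])
def at(c,px,z):
    o,v=ray(c,px); return o+v*(z-o[2])/v[2]
def proj(c,P):
    p=imaging.camera_params(c)
    return cv2.projectPoints(np.array(P,float).reshape(-1,3),np.array(p["rvec"],float),np.array(p["tvec"],float),np.array(p["intrinsics"],float),np.array([p["k1"],0,0,0.]))[0].reshape(-1,2)
def save(c,n):
    im=imaging.get_image(c); cv2.imwrite(f"pics/{n}.png",im[:,:,::-1]); return im
E
python3 - <<'E'
from h import *
a=save("top","top1"); b=save("scene","scene1")
for c in("top","scene"):
    p=imaging.camera_params(c);o,v=ray(c,(320,200));print(c,o.round(),at(c,(320,200),0).round())
    for t in("bottle","bay_mark","rack","jar_a","hammer","loupe","case_block","parts_tin","strap_box"):
        print(t,[([int(x) for x in r["bbox"]],round(r["score"],2)) for r in models.look_for(c,t)][:4])
s=bot.observe();print(s["time_s"],s["orientation"])
E
```

```text
top [ 472.   11. 1051.] [587. -11.   0.]
bottle [([344, 244, 374, 271], 0.69), ([347, 196, 372, 224], 0.65)]
bay_mark [([244, 204, 264, 223], 0.88)]
rack [([238, 152, 267, 272], 0.82)]
jar_a [([243, 241, 269, 260], 0.96), ([242, 162, 263, 185], 0.75), ([138, 226, 191, 266], 0.47)]
hammer [([458, 185, 496, 269], 0.71)]
loupe [([311, 279, 323, 292], 0.63), ([345, 197, 375, 221], 0.38)]
case_block [([318, 115, 344, 136], 0.59)]
parts_tin [([404, 127, 430, 149], 0.59)]
strap_box [([247, 204, 266, 222], 0.7), ([137, 226, 192, 265], 0.59)]
scene [1229.  328. 1150.] [549. -36.   0.]
bottle [([373, 222, 395, 235], 0.6)]
bay_mark [([173, 117, 241, 175], 0.59), ([372, 223, 392, 238], 0.46)]
rack [([361, 176, 419, 283], 0.67)]
jar_a [([385, 177, 406, 204], 0.75), ([365, 233, 385, 265], 0.68), ([362, 177, 419, 282], 0.48)]
hammer [([173, 120, 242, 176], 0.65)]
loupe [([351, 147, 360, 164], 0.46)]
case_block [([264, 255, 290, 279], 0.71)]
parts_tin [([196, 214, 216, 236], 0.67)]
strap_box [([455, 210, 510, 259], 0.64)]
1.0 [1.93277813e-06 1.95619489e-01 9.80679874e-01 2.69116045e-05]
```

View pics/top1.png

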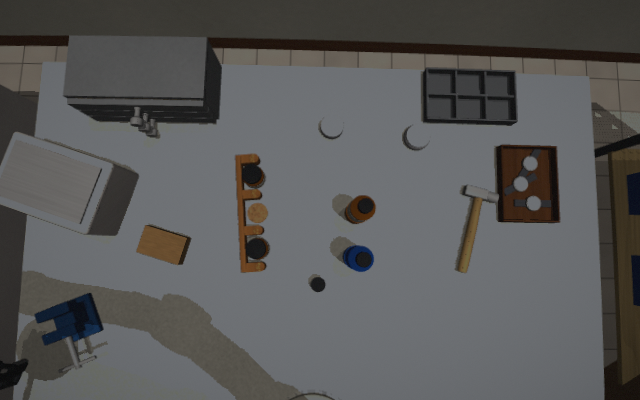

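View pics/scene1.png

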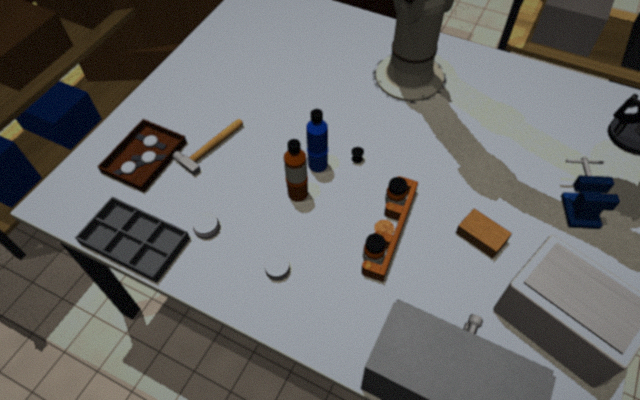

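The top view shows the amber bottle with its base near (352,213) and cap near (366,206). The blue look-alike is at (359,258), the free bay's cork at (257,213), and the jars at (253,175) and (256,248). The bays open to the right (−y).

```bash
python3 - <<'E'
from h import *
a=save("top","t2"); 
cv2.imwrite("pics/crop.png",cv2.resize(a[140:300,225:385,::-1],None,fx=3.7,fy=3.7,interpolation=cv2.INTER_CUBIC))
b=save("scene","s2")
cv2.imwrite("pics/crop2.png",cv2.resize(b[100:290,250:440,::-1],None,fx=3.1,fy=3.1,interpolation=cv2.INTER_CUBIC))
for c in("top","scene"):
    imaging.get_image(c)
    for t in("bottle","bay_mark","jar_a","loupe","case_block","rack"):
        for r in models.silhouettes(c,t)[:3]:
            m=np.argwhere(r["pixels"]); u=m.mean(0)[::-1]; print(c,t,round(r["score"],2),u.round(1),[int(x) for x in r["bbox"]],at(c,u,0).round())
print("cap",at("top",(366,206),210).round(),at("scene",(294.5,146),210).round(),"base scene",at("scene",(298,194),0).round())
E
```

```text
top bottle 0.68 [252.4 175.5] [240, 163, 265, 187] [647. 165.   0.]
top bottle 0.63 [358.  257.8] [347, 244, 371, 271] [ 441. -111.    0.]
top bottle 0.55 [358.7 209. ] [342, 195, 372, 224] [ 566. -111.    0.]
top bay_mark 0.59 [256.3 212.6] [246, 202, 263, 224] [552. 151.   0.]
top jar_a 0.83 [252.1 175.7] [242, 167, 263, 188] [647. 166.   0.]
top jar_a 0.79 [256.7 248.2] [243, 240, 269, 261] [461. 147.   0.]
top loupe 0.52 [317.2 284.2] [310, 279, 326, 292] [373.  -8.   0.]
top loupe 0.49 [245.6 210.4] [237, 156, 267, 273] [556. 179.   0.]
top case_block 0.66 [257.  248.3] [245, 239, 269, 260] [461. 147.   0.]
top case_block 0.57 [331.2 126.4] [319, 114, 344, 137] [783. -37.   0.]
top rack 0.73 [246.2 212.1] [237, 153, 268, 271] [552. 177.   0.]
scene bottle 0.88 [316.6 142.4] [307, 110, 326, 169] [ 375. -137.    0.]
scene bottle 0.78 [295.6 171.3] [281, 138, 304, 201] [ 494. -141.    0.]
scene bay_mark 0.71 [356.9 155. ] [350, 149, 361, 163] [365. -13.   0.]
scene bay_mark 0.47 [383.9 226.3] [373, 222, 394, 238] [547. 148.   0.]
scene jar_a 0.97 [396.4 191.2] [385, 177, 406, 203] [431. 135.   0.]
scene jar_a 0.88 [374.  248.4] [363, 235, 386, 265] [618. 152.   0.]
scene loupe 0.71 [356.9 155.4] [348, 148, 360, 163] [366. -12.   0.]
scene loupe 0.37 [295.1 163.8] [283, 136, 305, 185] [ 471. -155.    0.]
scene loupe 0.32 [206.  225.5] [192, 210, 218, 236] [ 752. -264.    0.]
scene case_block 0.76 [276.6 267.1] [263, 251, 291, 280] [774. -41.   0.]
scene rack 0.91 [390.7 233.7] [361, 177, 417, 281] [560. 172.   0.]
cap [ 554. -102.  210.] [564. -93. 210.] base scene [558. -98.   0.]
```

View pics/crop.png

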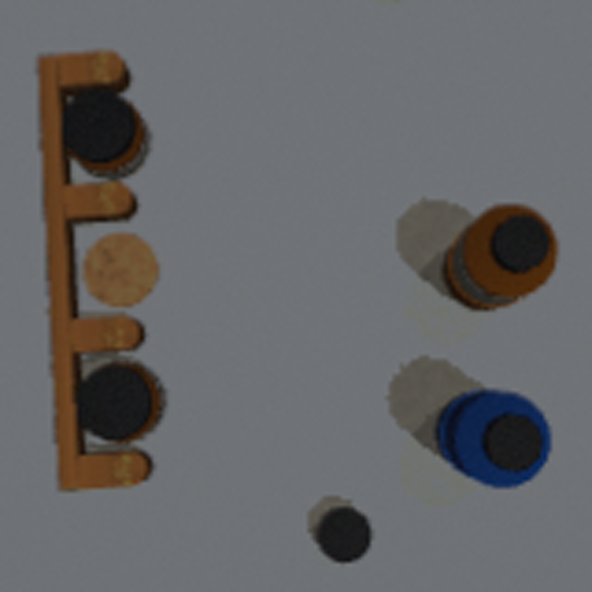

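The enlarged top view shows the cork centre at crop (121,270), the bottle's cap at (521,243), and the rack wall's left edge running from (40,58) to (60,488).

```bash
python3 - <<'E'
from h import *
f=lambda u,v:((u+.5)/3.7-.5+225,(v+.5)/3.7-.5+140)
print("cork",at("top",f(121,270),0).round(1))
for p in((40,58),(60,488)): print("wall",at("top",f(*p),40).round(1))
d=[at("top",f(*p),40) for p in((130,72),(136,203),(144,333),(151,467))]
print("div tips",np.round(d,1)); 
print("cap",at("top",f(521,243),210).round(1))
for p in((464,270),(485,185),(497,200),(468,190)): print("hammer",at("top",p,15).round())
print("blue cap",at("top",f(514,442),210).round(1))
# overlay on both
th=np.linspace(0,2*np.pi,40)
for c,n in(("top","t2"),("scene","s2")):
    im=cv2.imread(f"pics/{n}.png"); x0,y0,w=(225,140,160) if c=="top" else (250,100,190); k=590/w
    big=cv2.resize(im[y0:y0+w,x0:x0+w],None,fx=k,fy=k,interpolation=cv2.INTER_CUBIC)
    for (x,y,z,r) in((556,-99,0,28),(556,-99,210,16),(551,148,0,26),(556,-99,67,29)):
        q=proj(c,np.c_[x+r*np.cos(th),y+r*np.sin(th),0*th+z]); q=((q-[x0,y0]+.5)*k-.5)
        cv2.polylines(big,[q.round().astype(int)],True,(0,255,0),1)
    cv2.imwrite(f"pics/ov_{c}.png",big)
A=cv2.imread("pics/ov_top.png")[150:450,:];B=cv2.imread("pics/ov_scene.png")[80:420,:]
cv2.imwrite("pics/ov.png",cv2.resize(np.vstack([A[:,:590],B[:,:590]]),(0,0),fx=.93,fy=.93))
E
```

```text
cork [551.4 148.8   0. ]
wall [691.  203.4  40. ]
wall [404.  178.8  40. ]
div tips [[682.7 142.2  40. ]
 [593.6 135.1  40. ]
 [506.8 126.9  40. ]
 [418.8 119.5  40. ]]
cap [ 555.  -100.9  210. ]
hammer [ 415. -378.   15.]
hammer [ 634. -438.   15.]
hammer [ 595. -468.   15.]
hammer [ 619. -392.   15.]
blue cap [444.8 -97.8 210. ]
```

View pics/ov.png

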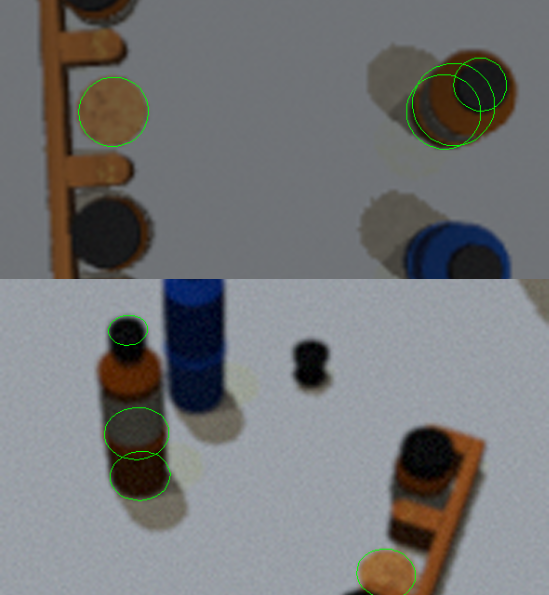

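```bash
python3 -m pendant '[[[0.03,-0.04,0.03,0,0,0,0.03],[0.08,-0.07,0.06,0,0,0,0.03],[0.13,-0.1,0.09,0,0,0,0.03],[0.18,-0.13,0.11,0,0,0,0.03],[0.22,-0.17,0.13,0,0,0,0.03]]]'
```

```text
time_s: 2.42
tcp_pos: [469.3, 431.0, 361.3]
orientation: [0.0, 0.196, 0.981, 0.0]
wrist_force: [1.3, 0.2, 0.3]
finger_gap: 30.0
grip_force: 0.0
```

The overlay agrees within about 2–3 mm. The bottle is at ≈(556,−101), home at ≈(551,148), and the bay axis is about 4.9° left of +y. Next I carry the tool over to the bottle's right side.

```bash
python3 -m pendant '[[[0.03,-0.05,0,0,0,-7,0.03],[0.06,-0.1,0,0,0,-14,0.03],[0.09,-0.15,0,0,0,-21,0.03],[0.11,-0.2,0,0,0,-28,0.03],[0.13,-0.25,0,0,0,-35,0.03]]]'; python3 -m pendant '[[[0,-0.06,0,0,0,-7,0.03],[0,-0.12,0,0,0,-14,0.03],[0,-0.18,0,0,0,-21,0.03],[0,-0.24,0,0,0,-29,0.03],[0,-0.29,0,0,0,-29.4,0.03]]]'; python3 -c "
from h import *;print(bot.observe()['qpos'])"
```

```text
time_s: 3.05
tcp_pos: [598.1, 180.2, 360.5]
orientation: [0.0, 0.483, 0.875, 0.0]
wrist_force: [0.5, 0.2, -0.6]
finger_gap: 29.9
grip_force: 0.0
time_s: 3.68
tcp_pos: [597.2, -110.8, 360.7]
orientation: [0.0, 0.689, 0.725, -0.0]
wrist_force: [1.2, 0.6, 0.4]
finger_gap: 30.1
grip_force: 0.0
[ 0.09126711  0.2982814   0.06155232  1.50940119 -0.01803388  1.33392247
  0.20419695]
```

```bash
python3 -m pendant '[[[0,-0.05,0,0,0,0,0.03],[-0.01,-0.1,0,8,0.4,0,0.03],[-0.02,-0.14,0,16,0.8,0,0.03],[-0.03,-0.17,0,24,1.2,0,0.03],[-0.035,-0.17,0,32,1.6,0,0.03]]]'; python3 -c "
from h import *;print(bot.observe()['qpos'])"
```

```text
time_s: 4.3
tcp_pos: [561.1, -282.3, 360.3]
orientation: [-0.2, 0.663, 0.695, 0.192]
wrist_force: [0.5, -0.0, -0.0]
finger_gap: 29.9
grip_force: 0.0
[ 0.60117541  0.58905317  0.09396232  1.20486245 -0.46478384  1.73468094
  0.75064388]
```

```bash
python3 -m pendant '[[[0,0,-0.04,4,0.2,0,0.03],[0,0,-0.09,8,0.4,0,0.03],[0,0,-0.14,12,0.6,0,0.03],[0,0,-0.19,14,0.7,0,0.03],[0,0,-0.22,14,0.7,0,0.03]]]'; python3 - <<'E'
from h import *
s=bot.observe();print(s['qpos'],s['tcp_pos'],s['orientation'],s['time_s']); save("wrist","w1"); save("top","t3"); 
A=cv2.imread("pics/w1.png");B=cv2.imread("pics/t3.png")[100:400,200:560]
cv2.imwrite("pics/mix.png",np.hstack([cv2.resize(A,(400,250)),cv2.resize(B,(300,250))]))
E
```

```text
time_s: 4.92
tcp_pos: [561.0, -277.9, 136.6]
orientation: [-0.285, 0.634, 0.667, 0.27]
wrist_force: [0.1, 0.2, 0.4]
finger_gap: 30.0
grip_force: 0.0
[ 0.69378291  0.91414708  0.04093771  1.2691197  -0.57018565  1.59496421
  0.95701596] [ 561.02658733 -277.89037966  136.5633095 ] [-0.28503226  0.6338581   0.66651434  0.26970199] 4.925
```

View pics/mix.png

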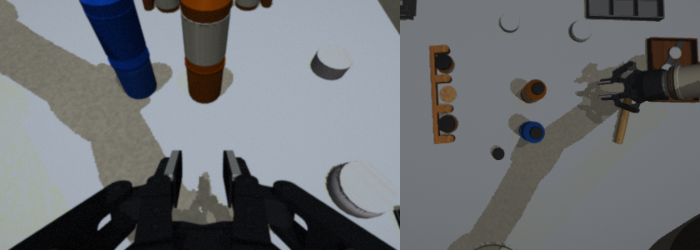

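The wrist view shows the amber bottle centred between the fingers, with its base at about (326,163) in full pixels. The top view shows the hand clear of the hammer.

```bash
python3 - <<'E'
from h import *
im=cv2.imread("pics/w1.png"); hsv=cv2.cvtColor(im,cv2.COLOR_BGR2HSV)
m=cv2.inRange(hsv,(0,120,20),(20,255,255)); m[:90]=0; m[200:]=0
for r in range(125,166,5):
    c=np.where(m[r,250:400])[0]+250
    if len(c): print(r,c.min(),c.max(),at("wrist",((c.min()+c.max())/2,r),0).round(1))
E
python3 -m pendant '[[[0,0.02,-0.02,0,0,0,0.03],[0,0.04,-0.05,0,0,0,0.03],[0,0.06,-0.08,0,0,0,0.03],[-0.003,0.08,-0.1,0,0,0,0.03],[-0.005,0.1,-0.116,0,0,0,0.03]]]'
```

```text
125 301 354 [555.6 -69.5   0. ]
130 302 353 [555.9 -76.9   0. ]
135 302 353 [556.3 -84.1   0. ]
140 302 352 [556.1 -91.2   0. ]
145 303 351 [556.4 -98.1   0. ]
150 304 350 [ 556.7 -104.9    0. ]
155 307 347 [ 557.  -111.6    0. ]
160 313 341 [ 557.3 -118.2    0. ]
time_s: 5.65
tcp_pos: [559.7, -177.9, 26.7]
orientation: [-0.281, 0.633, 0.669, 0.27]
wrist_force: [0.4, -0.5, 0.4]
finger_gap: 29.9
grip_force: 0.0
```

```bash
python3 -m pendant '[[[0,0.01,0,0,0,0,0.03],[0,0.02,-0.003,0,0,0,0.03],[0,0.03,-0.005,0,0,0,0.03],[0,0.03,-0.005,0,0,0,0.03],[0,0.03,-0.005,0,0,0,0.03]]]'
```

```text
time_s: 6.28
tcp_pos: [557.7, -148.8, 19.6]
orientation: [-0.283, 0.634, 0.668, 0.27]
wrist_force: [-0.2, -0.6, -0.2]
finger_gap: 30.2
grip_force: 0.0
```

```bash
python3 -m pendant '[[[-0.0005,0.01,0,0,0,0,0.03],[-0.001,0.018,0,0,0,0,0.03],[-0.001,0.024,0,0,0,0,0.03],[-0.001,0.03,0,0,0,0,0.03],[-0.001,0.036,0,0,0,0,0.03]]]'; python3 - <<'E'
from h import *
s=bot.observe();print(s['tcp_pos'])
save("wrist","w2");save("scene","s3")
A=cv2.imread("pics/w2.png");B=cv2.imread("pics/s3.png")[80:280,230:430]
cv2.imwrite("pics/mix2.png",np.hstack([cv2.resize(A,(480,300)),cv2.resize(B,(300,300))]))
E
```

```text
time_s: 6.9
tcp_pos: [556.6, -112.1, 19.4]
orientation: [-0.283, 0.633, 0.668, 0.27]
wrist_force: [0.0, -3.4, -0.5]
finger_gap: 30.2
grip_force: 1.0
[ 556.63869126 -112.09828387   19.40889733]
```

View pics/mix2.png

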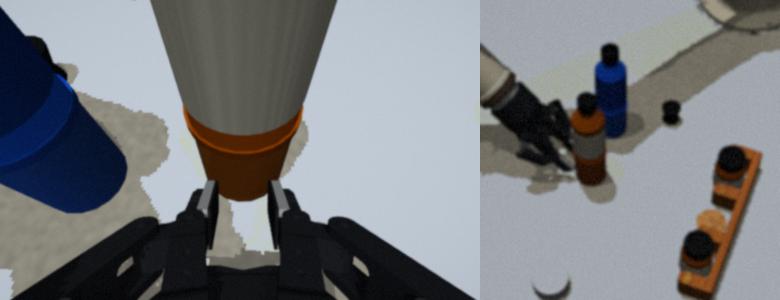

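Both fingers are touching the bottle low on its body (3.4 N) and it stands upright, so I push on.

```bash
python3 -m pendant '[[[0,0.008,0,0,0,0,0.03],[-0.0005,0.018,0,0,0,0,0.03],[-0.001,0.028,0,0,0,0,0.03],[-0.001,0.038,0,0,0,0,0.03],[-0.001,0.048,0,0,0,0,0.03]]]';python3 -m pendant '[[[0,0.01,0,0,0,0,0.03],[-0.0005,0.02,0,0,0,0,0.03],[-0.001,0.03,0,0,0,0,0.03],[-0.001,0.04,0,0,0,0,0.03],[-0.001,0.05,0,0,0,0,0.03]]]'; python3 - <<'E'
from h import *
s=bot.observe();print(s['tcp_pos'])
save("wrist","w3");save("top","t4")
A=cv2.imread("pics/w3.png");B=cv2.imread("pics/t4.png")[140:280,230:390]
cv2.imwrite("pics/mix3.png",np.hstack([cv2.resize(A,(320,200)),cv2.resize(B,(480,420))[:200] if 0 else cv2.resize(B,(228,200))]))
cv2.imwrite("pics/t4c.png",cv2.resize(B,None,fx=3.7,fy=3.7,interpolation=cv2.INTER_CUBIC))
E
```

```text
time_s: 7.62
tcp_pos: [555.5, -63.1, 19.4]
orientation: [-0.283, 0.633, 0.668, 0.27]
wrist_force: [-0.0, -2.0, -0.2]
finger_gap: 29.9
grip_force: 1.0
time_s: 8.25
tcp_pos: [554.6, -13.4, 19.4]
orientation: [-0.283, 0.633, 0.668, 0.27]
wrist_force: [0.5, -1.8, 0.1]
finger_gap: 30.0
grip_force: 1.0
[554.57057799 -13.38178364  19.4373567 ]
```

View pics/t4c.png

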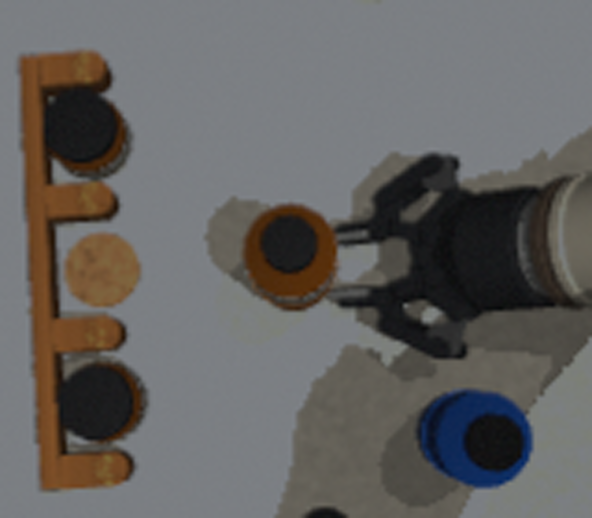

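The bottle is upright and travelling straight, with its cap at crop (289,243) and the cork at (102,270).

```bash
python3 - <<'E'
from h import *
f=lambda u,v:((u+.5)/3.7-.5+230,(v+.5)/3.7-.5+140)
print("cap",at("top",f(289,243),210).round(1),"cork",at("top",f(102,270),0).round(1))
E
```

```text
cap [552.6  18.2 210. ] cork [551.4 149.2   0. ]
```

```bash
python3 -m pendant '[[[0,0.01,0,0,0,0,0.03],[-0.0005,0.02,0,0,0,0,0.03],[-0.001,0.03,0,0,0,0,0.03],[-0.001,0.04,0,0,0,0,0.03],[-0.001,0.05,0,0,0,0,0.03]]]'
```

```text
time_s: 8.98
tcp_pos: [553.5, 36.8, 19.4]
orientation: [-0.283, 0.633, 0.668, 0.27]
wrist_force: [-0.6, -2.4, 0.3]
finger_gap: 30.2
grip_force: 1.2
```

```bash
python3 -m pendant '[[[0.0005,0.008,0,0,0,0,0.03],[0.001,0.016,0,0,0,0,0.03],[0.0015,0.024,0,0,0,0,0.03],[0.0015,0.032,0,0,0,0,0.03],[0.0015,0.04,0,0,0,0,0.03]]]'; python3 -m pendant '[[[-0.0005,0.006,0,0,0,0,0.03],[-0.001,0.012,0,0,0,0,0.03],[-0.0015,0.018,0,0,0,0,0.03],[-0.002,0.024,0,0,0,0,0.03],[-0.0025,0.03,0,0,0,0,0.03]]]'; python3 - <<'E'
from h import *
save("wrist","w5");B=save("top","t5")[140:280,230:390,::-1]
A=cv2.imread("pics/w5.png")
cv2.imwrite("pics/t5c.png",np.vstack([cv2.resize(B,None,fx=3,fy=3,interpolation=cv2.INTER_CUBIC)[100:380,:],cv2.resize(A,(480,300))]))
E
```

```text
time_s: 9.6
tcp_pos: [555.2, 76.4, 19.4]
orientation: [-0.283, 0.633, 0.668, 0.27]
wrist_force: [0.5, -3.0, 0.8]
finger_gap: 30.1
grip_force: 1.2
time_s: 10.22
tcp_pos: [552.6, 106.3, 19.5]
orientation: [-0.283, 0.633, 0.668, 0.27]
wrist_force: [-0.3, -2.1, 0.0]
finger_gap: 29.9
grip_force: 1.2
```

View pics/t5c.png

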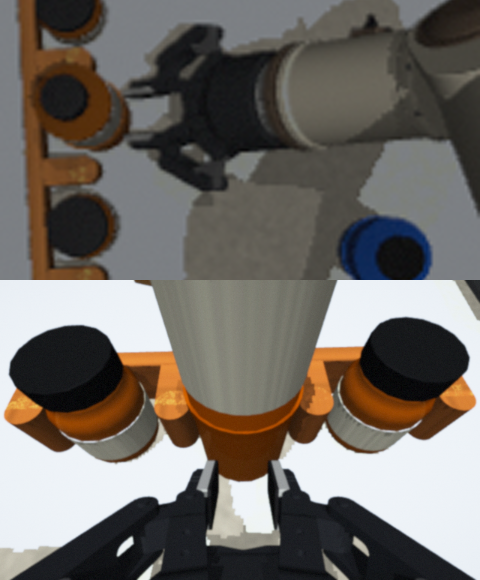

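The bottle is in the bay, clear of both jars and centred. Now I creep forward to the back wall, watching the force.

```bash
python3 -c "
from h import *;print(at('top',(230+62.5/3-.5,140+198.5/3-.5),210).round(1))"; python3 -m pendant '[[[-0.0002,0.002,0,0,0,0,0.03],[-0.0004,0.004,0,0,0,0,0.03],[-0.0006,0.006,0,0,0,0,0.03],[-0.0008,0.008,0,0,0,0,0.03],[-0.0008,0.009,0,0,0,0,0.03]]]'
```

```text
[549.5 136.2 210. ]
time_s: 10.95
tcp_pos: [551.8, 115.1, 19.5]
orientation: [-0.283, 0.633, 0.668, 0.27]
wrist_force: [1.2, -2.8, 0.4]
finger_gap: 29.9
grip_force: 1.2
```

```bash
python3 -m pendant '[[[-0.0001,0.001,0,0,0,0,0.03],[-0.0002,0.002,0,0,0,0,0.03],[-0.0002,0.003,0,0,0,0,0.03],[-0.0003,0.004,0,0,0,0,0.03],[-0.0003,0.004,0,0,0,0,0.03]]]'
```

```text
time_s: 11.58
tcp_pos: [551.4, 119.2, 19.5]
orientation: [-0.283, 0.633, 0.668, 0.27]
wrist_force: [0.0, -1.7, 0.1]
finger_gap: 29.7
grip_force: 1.0
```

```bash
python3 -m pendant '[[[-0.0001,0.001,0,0,0,0,0.03],[-0.0002,0.002,0,0,0,0,0.03],[-0.0002,0.003,0,0,0,0,0.03],[-0.0002,0.003,0,0,0,0,0.03],[-0.0002,0.003,0,0,0,0,0.03]]]'
```

```text
time_s: 12.2
tcp_pos: [551.2, 122.2, 19.5]
orientation: [-0.283, 0.633, 0.668, 0.27]
wrist_force: [0.8, -1.8, 1.0]
finger_gap: 30.2
grip_force: 0.9
```

```bash
python3 -m pendant '[[[0,0.001,0,0,0,0,0.03],[-0.0001,0.002,0,0,0,0,0.03],[-0.0001,0.002,0,0,0,0,0.03],[-0.0001,0.002,0,0,0,0,0.03],[-0.0001,0.002,0,0,0,0,0.03]]]'; python3 - <<'E'
from h import *
save("top","t6")
im=cv2.imread("pics/t6.png").astype(int)
g=im.max(2)[195:220,236:266]
m=(g<55).astype(np.uint8); n,l,st,ce=cv2.connectedComponentsWithStats(m)
for i in range(1,n):
    if st[i,4]>30: print(st[i],at("top",ce[i]+[236,195],210).round(1))
E
```

```text
time_s: 12.82
tcp_pos: [551.3, 123.7, 19.4]
orientation: [-0.283, 0.633, 0.668, 0.27]
wrist_force: [-0.4, -4.8, 1.2]
finger_gap: 30.3
grip_force: 2.0
[  0   3  16  16 206] [549.5 149.8 210. ]
```

```bash
python3 -m pendant '[[[0,0.001,0,0,0,0,0.03],[0,0.001,0,0,0,0,0.03],[0,0.0015,0,0,0,0,0.03],[0,0.0015,0,0,0,0,0.03],[0,0.0015,0,0,0,0,0.03]]]'
```

```text
time_s: 13.5
tcp_pos: [551.5, 124.0, 19.2]
orientation: [-0.282, 0.634, 0.668, 0.27]
wrist_force: [-1.0, -7.6, 3.8]
finger_gap: 29.9
grip_force: 3.7
```

The force climbed to 7.6 N with no further travel, so the bottle is against the wall. Backing off straight.

```bash
python3 -m pendant '[[[0,-0.005,0,0,0,0,0.03],[0.001,-0.02,0,0,0,0,0.03],[0.003,-0.04,0,0,0,0,0.03],[0.005,-0.06,0,0,0,0,0.03],[0.007,-0.08,0,0,0,0,0.03]]]'; python3 - <<'E'
from h import *
B=save("top","t7")[140:280,230:390,::-1]; A=save("wrist","w7")[:,:,::-1]
cv2.imwrite("pics/t7c.png",np.vstack([cv2.resize(B,None,fx=3,fy=3,interpolation=cv2.INTER_CUBIC)[50:330,:],cv2.resize(A,(480,300))]))
E
```

```text
time_s: 14.12
tcp_pos: [558.4, 43.4, 19.3]
orientation: [-0.283, 0.634, 0.668, 0.27]
wrist_force: [-0.4, -0.5, -0.2]
finger_gap: 30.0
grip_force: 0.0
```

View pics/t7c.png

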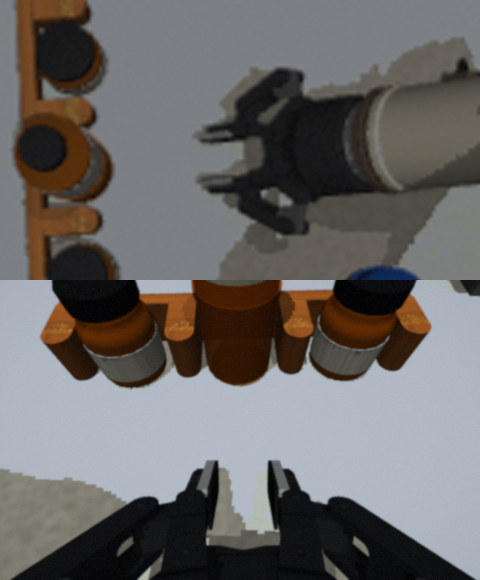

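The bottle stands upright in the free bay, level with the jars and against the wall. The gripper is clear of everything.

```bash
python3 -c "
from h import *;print(bot.close_job())"
```

```text
the job is handed in; nothing more can be done
None
```

The amber bottle stands upright in the free bay against the back wall, pushed there low on its body. The pictures show the jars and the blue look-alike clear of the arm's path, the gripper is backed off, and the job is handed in (no verdict came back).

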